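Line up the pigment containers by height on the wooden rack

TASK

Stand the four small capped containers (blue bottle, clear bottle, small lidded jar, tiny white bottle) upright on the low wooden rack, one on each round cork mark, in order of height: the tallest on the mark at the end where the white glass muller (the pestle-shaped grinder) stands, down to the shortest at the end where the shallow glass dish stands. Do not knock any container over, and leave the grey pumice stone lying where it is.

Things in the scene. Friction and masses are not known exactly. Their poses are not given: they have to be found in the camera images.
- bottle_blue: Blue ink bottle with white cap, round, 39 mm across, 77 mm tall: the tallest of the four. Origin at the centre of its underside, z up; it starts upright on the table to the right of the slab. Its yaw does not matter.
- bottle_clear: Clear bottle with a pale cap, round, 38 mm across, 65 mm tall: the second tallest. Origin at the centre of its underside, z up; it starts upright on the table to the right of the slab. Its yaw does not matter.
- jar_yellow: Small glass jar with grey speckled lid and yellowish content, round, 39 mm across, 51 mm tall: the third. Origin at the centre of its underside, z up; it starts upright on the table to the right of the slab. Its yaw does not matter.
- bottle_mini: Tiny white capped bottle, round, 23 mm across, 37 mm tall: the shortest. Origin at the centre of its underside, z up; it starts upright on the table to the right of the slab. Its yaw does not matter.
- rack: Low wooden rack, fixed on the slab: a flat board 66 mm (its x) by 280 mm (its y, the row), top 22 mm above its origin (centre of its underside, z up; +x points away from the robot). Four flush round cork marks of 56 mm, centred at x = 0, y = +96, +32, -32, -96 mm in its frame. Place and angle vary.
- muller: White glass muller, 50 mm across, 76 mm tall, fixed, standing on the slab on the robot's side of the rack, 115 mm from the row, near one of the two end marks (either one): it shows the end for the tallest. Origin at the centre of its underside.
- glass_dish: Shallow white glass dish with a little medium in it, 85 mm across, 26 mm high, fixed, standing in the same way near the rack's other end mark: the end for the shortest. Origin at the centre of its underside.
- pumice_stone: Dark grey lump of pumice, 41 x 48 x 24 mm, loose, lying on the table among the containers; not to be moved. Origin at the centre of its underside.
- the_arm_lamp: Desk lamp, a fixed obstacle behind the rack, left of the middle: round foot 75 mm across at x = 0.65, y = -0.08; its arm runs from there at z = 0.06 to 0.12 m to x = 0.63, y = 0.16, then rises to z = 0.25 at y = 0.23, where the lamp head (z = 0.25 to 0.32) reaches out to y = 0.43. Pass it on the robot's side.
- mortar: Large stone mortar, a fixed obstacle to the right of the containers: 240 mm across, 120 mm high, with a spout towards the far left. Origin at the centre of its underside.
There are look-alikes about, which are no part of the job. Leave any green look-alike of the bottle_blue alone.

How it is judged:
At the end, for the whole second after the job is handed in: All four containers stand upright (within 0.1 rad) and at rest on top of the rack, each one's centre within 12 mm, along and across the row, of the centre of its own cork mark, in order of height from the tallest at the muller's end to the shortest at the dish's end (((y of muller in the frame of rack above 0 m and x of bottle_blue in the frame of rack between -0.012 and 0.012 m and y of bottle_blue in the frame of rack between 0.084 and 0.108 m and x of bottle_clear in the frame of rack between -0.012 and 0.012 m and y of bottle_clear in the frame of rack between 0.02 and 0.044 m and x of jar_yellow in the frame of rack between -0.012 and 0.012 m and y of jar_yellow in the frame of rack between -0.044 and -0.02 m and x of bottle_mini in the frame of rack between -0.012 and 0.012 m and y of bottle_mini in the frame of rack between -0.108 and -0.084 m) or (y of muller in the frame of rack below 0 m and x of bottle_blue in the frame of rack between -0.012 and 0.012 m and y of bottle_blue in the frame of rack between -0.108 and -0.084 m and x of bottle_clear in the frame of rack between -0.012 and 0.012 m and y of bottle_clear in the frame of rack between -0.044 and -0.02 m and x of jar_yellow in the frame of rack between -0.012 and 0.012 m and y of jar_yellow in the frame of rack between 0.02 and 0.044 m and x of bottle_mini in the frame of rack between -0.012 and 0.012 m and y of bottle_mini in the frame of rack between 0.084 and 0.108 m)) and z of bottle_blue in the frame of rack between 0.017 and 0.028 m and angle between each of bottle_blue, bottle_clear, jar_yellow, bottle_mini's own z axis and vertical below 0.1 rad and linear speed of each of bottle_blue, bottle_clear, jar_yellow, bottle_mini below 0.02 m/s and z of bottle_clear in the frame of rack between 0.017 and 0.028 m and z of jar_yellow in the frame of rack between 0.017 and 0.028 m and z of bottle_mini in the frame of rack between 0.017 and 0.028 m); the robot touches nothing.
It fails at once if a container is knocked over (tilted more than 1 rad) (angle between any of bottle_blue, bottle_clear, jar_yellow, bottle_mini's own z axis and vertical above 1 rad).
It fails at once if the pumice stone is moved more than 25 mm (distance of pumice_stone from where it was at the start of the episode above 0.025 m).
It also fails if it takes over 106 s, if anything falls off the work surface, if the arm or the gripper's body presses on something with over 40 N, if the wrist force passes 120 N, or if a joint passes its speed limit or range.

ROBOT

A 6-joint arm with a two-finger parallel gripper is mounted at the origin on a cart in front of the work surface, level with it; the furniture and walls round the work are solid. World frame = base frame: x ahead of the robot, y to its left, z up, the work surface at z = 0. Lengths are in m, angles in rad, forces in N, time in s.
With the tool pointing down it reaches from about 0.35 to 0.975 m from the base axis. Payload 4.9 kg.
Tool frame: the origin (TCP) lies midway between the tips of the shut fingers; the grasp point (between the pads) lies 19 mm behind it (manip.pinch_z is the distance from the TCP to the grasp point, in m); z points along the fingers, y is the direction in which the jaws open and shut (so a half turn about z gives the same grasp; the last joint's range is limited). The gripper opens to 85 mm and grips with 20 to 120 N. Pads are 22 mm wide; open, the fingers measure 114 mm over their backs; the gripper's body (76 mm by 85 mm) begins 54 mm behind the grasp point. The pads swing forward as they close: fully open they stand 13 mm farther back than shut.
Start: joints at [-1.348, 0.053, 1.613, -0, 1.476, -0.119], TCP at [0.209, -0.589, 0.231] pointing down, gripper open.
Joint ranges: [-3.01, 3.01], [-1.01, 2.22], [0.06, 2.58], [-1.02, 4.17], [0.09, 2.62], [-3.14, 3.14]. Speed limits (rad/s): [2.57, 2.57, 3.14, 3.14, 3.14, 3.14].

INTERFACE

Orientations are given as a unit quaternion [w, x, y, z].
In Python, from plant import manip gives the robot as it stands.
- The arm moves only by the tool drive_tool, never from a script. Its argument "commands" is text: rows parted by semicolons, each of 5 numbers parted by spaces: the finger opening in mm, from 0 to 85.4, then the shift along the tool's x, y, z in units of 30 mm (1.0 is 30 mm), then the turn about the tool's z in degrees. A call has exactly 8 rows; each row shifts and turns the commanded pose from where the row before left it, along the tool's axes as they then stand; what a row does not reach is not made up. A row lasts 1/8 s, in which the tool goes at most 62.5 mm and 10.7 degrees, less where a joint would pass 70% of its speed; a pose out of reach is approached as far as the arm can. A call is refused whole if a number of a shift passes 1 or a number of a turn 10.7, either way. A call with a gripper value outside its range is refused whole. The fingers move at their own pace and stop on an object; the grip force is fixed at half the most. Time passes only in rows, so rows that do not move let the fingers close, or fill a call up. It gives the time, the measured TCP pose, the force and the opening at its end, in the units of the state.
- manip.state(): the state, without advancing time (a new reading comes with each control period).
- manip.grab_frame(name): name is "side" or "top"; returns the picture (400x640x3 uint8, red, green, blue); there is no depth.
- manip.camera_params(name): a dict with "fx", "fy", "cx", "cy" (pixels), "xyz" and "orientation" of the camera in the world. Camera axes: x right, y down, z forward; pixel columns grow to the right and rows downward; lengths in m; the calibration is good to about 2 mm. A picture is of the moment at which its call begins. camera_params takes no time and is no camera call.
- manip.job_done(): hands the job in, once; it reports no verdict.
The state is a dict: "time": time; "joint_pos": joint angles; "joint_vel": joint speeds; "joint_efforts": joint torques, N m; "tool_pos": TCP position; "tool_rot": TCP orientation; "contact_force": force on the tool from outside, world axes, zero at the start; "ft_torque": the same for the moment, N m; "gripper_width": opening from 0.0 (shut) to 1.0 (fully open).
Only numpy, scipy, OpenCV 4.12 (cv2) and the standard library are available. Lean on these libraries where they do the work, as an engineer would, in place of code of your own. Each camera call takes 0.05 s, during which the arm holds its last target. There are 200 camera calls.

## Working session

There is one attempt and no reset: what is moved stays moved. The work goes in short steps, Python scripts to look and compute and a tool call to move; the robot and the scene stay as the last step left them, time stands still between calls to the robot, and variables do not carry over. Pictures are saved under pics/ and viewed, about 12 in all and at most 16, crops included, and the job is handed in when it is done.

Besides the shell and the picture viewer there is one more tool, called after ">>>" by a JSON object that holds its "op" and its "data", one argument or row to a line. drive_tool: Moves the arm, as the interface text tells. Its arguments: {"type":"object","properties":{"commands":{"type":"string"}},"required":["commands"]}

```bash
mkdir -p pics; ls; python3 - <<'E'
from plant import manip
import cv2
for n in("side","top"):
    cv2.imwrite(f"pics/{n}0.png",manip.grab_frame(n)[:,:,::-1]); print(n,manip.camera_params(n))
s=manip.state(); print(s['time'],s['tool_pos'],s['tool_rot'],s['gripper_width'],manip.pinch_z)
E
```

```text
pics
side {'fx': 393.8425224222327, 'fy': 393.8425224222327, 'cx': 322.06764915691554, 'cy': 201.92505200232884, 'xyz': array([0.09476255, 0.73603104, 0.67704433]), 'orientation': array([ 0.09796097, -0.17388178,  0.85128095, -0.48527263])}
top {'fx': 508.23467069759937, 'fy': 508.23467069759937, 'cx': 317.4717421158648, 'cy': 198.46736492924907, 'xyz': array([ 0.17719034, -0.28193362,  1.69710201]), 'orientation': array([-0.07135219,  0.7189912 , -0.68767844,  0.0711258 ])}
0.1 [ 0.20937119 -0.5882777   0.23016819] [-9.54296768e-04  9.85432844e-01  1.70062331e-01 -4.63981655e-05] 1.003668577331608 0.0187
```

View pics/top0.png

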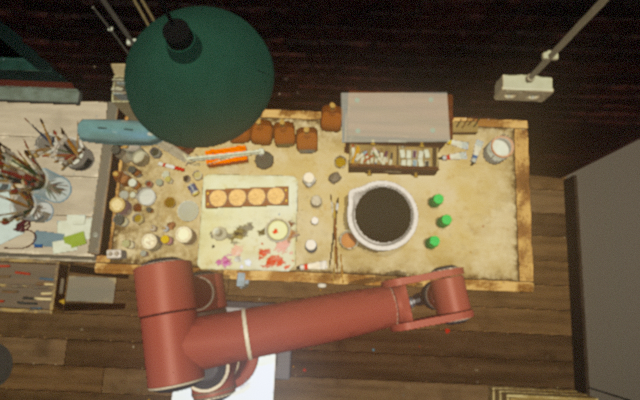

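View pics/side0.png

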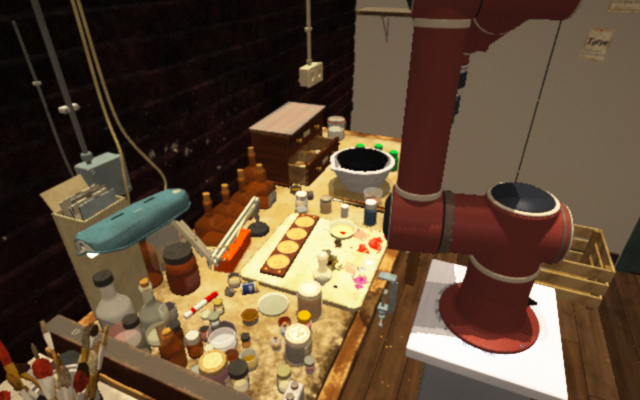

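Overview: rack at top-view (247,198), dish ~(278,229), muller near (222,233); containers in a column at (309,179), (316,201), (315,222), (310,246); green look-alikes at right (437,200…). I'll enlarge both views.

```bash
python3 - <<'E'
import cv2
a=cv2.imread("pics/top0.png")[150:275,195:365]; cv2.imwrite("pics/t1.png",cv2.resize(a,None,fx=4.7,fy=4.7,interpolation=cv2.INTER_CUBIC))
a=cv2.imread("pics/side0.png")[175:305,245:405]; cv2.imwrite("pics/s1.png",cv2.resize(a,None,fx=4.6,fy=4.6,interpolation=cv2.INTER_CUBIC))
E
```

```text
(no output)
```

View pics/t1.png

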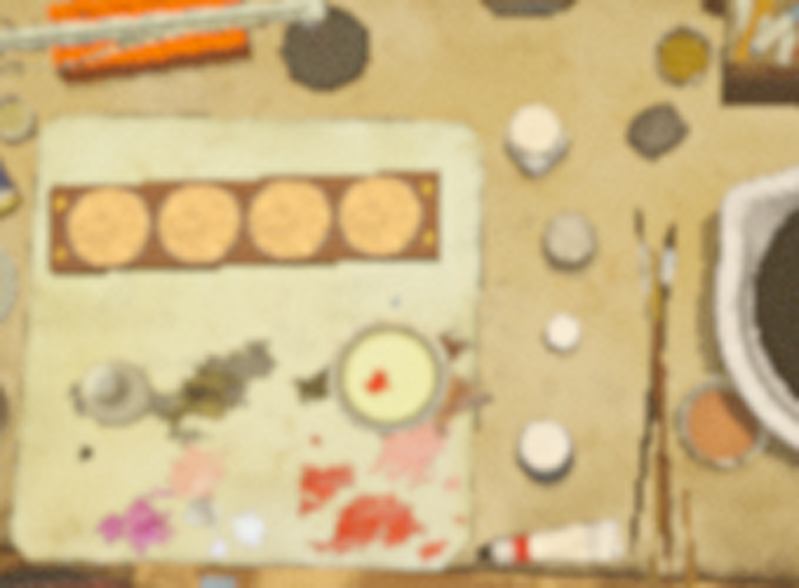

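View pics/s1.png

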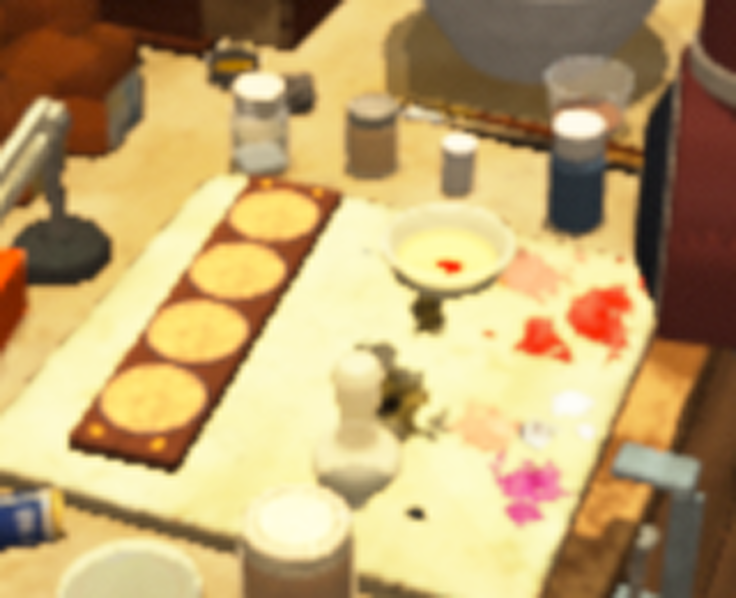

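Crops: top view clear cap (536,130), jar lid (570,237), mini cap (562,330), blue cap (545,447), pumice (657,130), marks (108,226)…(380,215), muller at the left (+y) end, dish at the right (-y) end. Possible confusions: green caps (437,200), (446,220) and (432,242) in full top view, the olive pot (683,55), the orange pot (720,422). Side crop confirms blue body at (577,180), clear (260,130), jar (372,135), mini (459,165).

```bash
cat > h.py <<'E'
import numpy as np
from plant import manip
from scipy.spatial.transform import Rotation as R
def ray(n,u,v):
    c=manip.camera_params(n); q=c['orientation']
    d=R.from_quat(np.r_[q[1:],q[0]]).apply([(u-c['cx'])/c['fx'],(v-c['cy'])/c['fy'],1.])
    return c['xyz'],d/np.linalg.norm(d)
def tri(*obs):
    A=0;b=0;P=[]
    for o in obs:
        p,d=ray(*o);M=np.eye(3)-np.outer(d,d);A=A+M;b=b+M@p;P.append((p,M))
    x=np.linalg.solve(A,b);return x,max(np.linalg.norm(M@(x-p)) for p,M in P)
def atz(n,u,v,z):
    p,d=ray(n,u,v);return p+d*(z-p[2])/d[2]
E
python3 - <<'E'
from h import *
np.set_printoptions(precision=4,suppress=True)
T={'clear':(536,130),'jar':(570,237),'mini':(562,330),'blue':(545,447),'m1':(108,226),'m2':(199,222),'m3':(289,218),'m4':(380,215)}
S={'clear':(259,88),'jar':(372,108),'mini':(460,143),'blue':(580,123),'m1':(153,397),'m2':(197,331),'m3':(238,269),'m4':(274,216)}
H=dict(clear=.065,jar=.051,mini=.037,blue=.077)
for k in T:
    t=("top",195+T[k][0]/4.7,150+T[k][1]/4.7);s=("side",245+S[k][0]/4.6,175+S[k][1]/4.6)
    z=H.get(k,.034)
    print(k,*tri(t,s),atz(*t,z)[:2],atz(*s,z)[:2])
print('pumice',atz("top",195+657/4.7,150+130/4.7,.02)); print('muller',atz("top",195+112/4.7,150+388/4.7,.06))
print(R.from_quat(np.roll(manip.state()['tool_rot'],-1)).as_matrix())
E
```

```text
clear [ 0.5814 -0.2429  0.059 ] 6.088946212042577e-05 [ 0.5799 -0.243 ] [ 0.5766 -0.2335]
jar [ 0.5081 -0.2703  0.0453] 0.000215608028462856 [ 0.5072 -0.2702] [ 0.5041 -0.2611]
mini [ 0.4426 -0.2677  0.0341] 0.0009821992474466485 [ 0.4431 -0.2675] [ 0.44   -0.2632]
blue [ 0.3563 -0.2599  0.0741] 0.00022655706576066767 [ 0.3558 -0.2599] [ 0.3553 -0.2551]
m1 [0.503  0.0574 0.0367] 0.00023498270550443786 [0.5038 0.058 ] [0.5045 0.0545]
m2 [ 0.5089 -0.0067  0.0357] 0.0003045241363146626 [ 0.5096 -0.0063] [ 0.5097 -0.0087]
m3 [ 0.5141 -0.0705  0.037 ] 0.0006432608803617458 [ 0.5154 -0.07  ] [ 0.5154 -0.0743]
m4 [ 0.5198 -0.1346  0.0351] 0.0004010609101477665 [ 0.5204 -0.1344] [ 0.5201 -0.1361]
pumice [ 0.595  -0.3293  0.02  ]
muller [0.3851 0.0404 0.06  ]
[[ 0.9422  0.3352 -0.0004]
 [ 0.3352 -0.9422  0.0019]
 [ 0.0002 -0.0019 -1.    ]]
```

>>> {"op": "drive_tool", "data": {
  "commands": "60 0 0 0 -9.4;60 0 0 0 -9.4;60 0 0 0 -9.4;60 0 0 0 -9.4;60 0 0 0 -9.4;60 0 0 0 -9.4;60 0 0 0 -9.4;60 0 0 0 -9.6"
}}

```text
time: 1.1
tool_pos: [0.2094, -0.5885, 0.2305]
tool_rot: [-0.001, 0.674, 0.739, 0.0]
contact_force: [-0.3, -0.1, 0.2]
gripper_width: 0.7
```

```bash
cat >> h.py <<'E'
np.set_printoptions(precision=4,suppress=True)
def go(x,y,z):
    s=manip.state();M=R.from_quat(np.roll(s['tool_rot'],-1)).as_matrix()
    print('t',s['time'],'pos',s['tool_pos'],'y ang',np.degrees(np.arctan2(M[1,1],M[0,1])),'w',s['gripper_width']*85.4,'F',s['contact_force'],'q',s['joint_pos'])
    print('units',M.T@(np.array([x,y,z])-s['tool_pos'])/.03)
E
python3 -c "
from h import *
go(.356,-.26,.12)"
```

```text
t 1.1 pos [ 0.2094 -0.5885  0.2305] y ang 5.298057179360232 w 59.80627789355239 F [-0.2643 -0.0913  0.236 ] q [-1.348   0.0531  1.6138  0.      1.476  -1.4405]
units [10.4458  5.8769  3.6968]
```

>>> {"op": "drive_tool", "data": {
  "commands": "60 .95 .53 0 0;60 .95 .53 0 0;60 .95 .53 0 0;60 .95 .53 0 0;60 .95 .53 0 0;60 .95 .53 0 0;60 .95 .53 0 0;60 .95 .53 0 0"
}}

```text
time: 2.1
tool_pos: [0.3165, -0.3494, 0.2308]
tool_rot: [-0.0, 0.676, 0.737, 0.0]
contact_force: [-0.5, 0.2, 0.9]
gripper_width: 0.702
```

>>> {"op": "drive_tool", "data": {
  "commands": "60 .95 .55 .5 0;60 .95 .55 .5 0;60 .95 .54 .5 0;60 0 0 .6 0;60 0 0 .6 0;60 0 0 .6 0;60 0 0 .4 0;60 0 0 0 0"
}}

```text
time: 3.1
tool_pos: [0.3572, -0.261, 0.1189]
tool_rot: [-0.001, 0.676, 0.737, 0.0]
contact_force: [1.0, 0.2, -0.1]
gripper_width: 0.702
```

```bash
python3 -c "
from h import *
import cv2
go(.356,-.26,.016)
a=manip.grab_frame('side')[:,:,::-1][165:305,230:430]
b=manip.grab_frame('top')[:,:,::-1][150:290,195:395]
cv2.imwrite('pics/b1.png',cv2.resize(np.hstack([a,b]),None,fx=2,fy=2,interpolation=cv2.INTER_CUBIC))"
```

```text
t 3.1 pos [ 0.3572 -0.261   0.1189] y ang 4.935756522501869 w 59.93059649247797 F [ 1.0131  0.1653 -0.0667] q [-0.7995 -0.3084  2.1331 -0.      1.3195 -0.8856]
units [ 0.0295 -0.0316  3.4307]
```

View pics/b1.png

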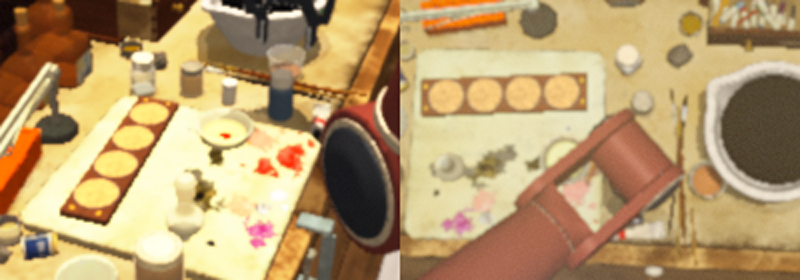

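The side view shows the fingers hanging above the blue bottle (crop (283,60)). It matches the computed pose, so I descend.

>>> {"op": "drive_tool", "data": {
  "commands": "60 .03 -.03 .7 0;60 0 0 .7 0;60 0 0 .7 0;60 0 0 .6 0;60 0 0 .4 0;60 0 0 .3 0;60 0 0 0 0;60 0 0 0 0"
}}

```text
time: 4.2
tool_pos: [0.3574, -0.2608, 0.019]
tool_rot: [0.001, 0.676, 0.737, -0.0]
contact_force: [-0.1, -0.5, 0.1]
gripper_width: 0.699
```

>>> {"op": "drive_tool", "data": {
  "commands": "20 0 0 0 0;20 0 0 0 0;20 0 0 0 0;20 0 0 0 0;20 0 0 0 0;20 0 0 0 0;20 0 0 0 0;20 0 0 0 0"
}}

```text
time: 5.2
tool_pos: [0.3576, -0.261, 0.0193]
tool_rot: [0.001, 0.676, 0.737, -0.0]
contact_force: [-0.5, 0.9, 6.2]
gripper_width: 0.435
```

```bash
python3 -c "
from h import *
go(.503,.0574,.16)"
```

```text
t 5.2 pos [ 0.3576 -0.261   0.0193] y ang 4.985715210392517 w 37.154828045975 F [-0.5208  0.8933  6.2396] q [-0.7988 -0.1533  2.1922 -0.      1.1012 -0.8858]
units [10.1448  5.755  -4.6963]
```

>>> {"op": "drive_tool", "data": {
  "commands": "20 0 0 -.5 0;20 0 0 -.9 0;20 0 0 -.9 0;20 .5 .3 -.8 0;20 .9 .5 -.8 0;20 .9 .5 -.8 0;20 .9 .5 0 0;20 .9 .5 0 0"
}}

```text
time: 6.2
tool_pos: [0.4154, -0.1309, 0.1603]
tool_rot: [0.001, 0.676, 0.737, 0.0]
contact_force: [-0.3, 0.6, -1.1]
gripper_width: 0.437
```

>>> {"op": "drive_tool", "data": {
  "commands": "20 .9 .5 0 0;20 .9 .5 0 0;20 .9 .5 0 0;20 .9 .5 0 0;20 .9 .5 0 0;20 .9 .5 0 0;20 .5 .4 0 0;20 0 0 0 0"
}}

```text
time: 7.2
tool_pos: [0.5016, 0.0538, 0.1595]
tool_rot: [0.0, 0.675, 0.738, -0.0]
contact_force: [0.3, 0.1, -0.4]
gripper_width: 0.436
```

```bash
python3 -c "
from h import *
go(.503,.0574,.057)"
```

```text
t 7.2 pos [0.5016 0.0538 0.1595] y ang 5.0760291719334925 w 37.27671309631895 F [ 0.254   0.0584 -0.3578] q [-0.0405 -0.1852  1.9615 -0.0004  1.3655 -0.129 ]
units [0.1152 0.0586 3.4159]
```

>>> {"op": "drive_tool", "data": {
  "commands": "20 .11 .06 .6 0;20 0 0 .7 0;20 0 0 .7 0;20 0 0 .5 0;20 0 0 .3 0;20 0 0 .2 0;20 0 0 .2 0;20 0 0 0 0"
}}

```text
time: 8.2
tool_pos: [0.5027, 0.0568, 0.0632]
tool_rot: [-0.0, 0.676, 0.737, -0.0]
contact_force: [-0.5, 0.1, -1.1]
gripper_width: 0.438
```

```bash
python3 -c "
from h import *
import cv2
go(.503,.0574,.057)
a=manip.grab_frame('side')[:,:,::-1][165:305,230:400]
cv2.imwrite('pics/b2.png',cv2.resize(a,None,fx=4,fy=4,interpolation=cv2.INTER_CUBIC))"
```

```text
t 8.2 pos [0.5027 0.0568 0.0632] y ang 4.985695043939906 w 37.42099831897717 F [-0.4865  0.0631 -1.0705] q [-0.0347 -0.063   2.0248  0.      1.1801 -0.1217]
units [0.0188 0.0102 0.2051]
```

View pics/b2.png

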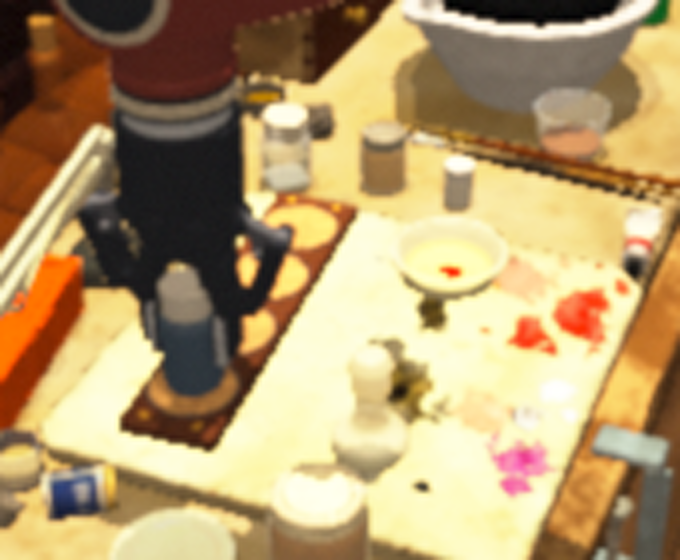

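The blue bottle hangs just above the mark at crop (195,385). I lower it to contact.

>>> {"op": "drive_tool", "data": {
  "commands": "20 0 0 .1 0;20 0 0 .1 0;20 0 0 0 0;20 0 0 0 0;20 0 0 0 0;20 0 0 0 0;20 0 0 0 0;20 0 0 0 0"
}}

```text
time: 9.25
tool_pos: [0.5029, 0.0568, 0.0574]
tool_rot: [0.0, 0.676, 0.737, 0.0]
contact_force: [-0.3, -0.3, -0.8]
gripper_width: 0.439
```

>>> {"op": "drive_tool", "data": {
  "commands": "20 0 0 .04 0;20 0 0 0 0;20 0 0 .03 0;20 0 0 0 0;20 0 0 0 0;20 0 0 0 0;20 0 0 0 0;20 0 0 0 0"
}}

```text
time: 10.25
tool_pos: [0.5031, 0.0568, 0.0572]
tool_rot: [-0.0, 0.676, 0.737, -0.0]
contact_force: [-5.7, -0.9, 12.3]
gripper_width: 0.437
```

>>> {"op": "drive_tool", "data": {
  "commands": "50 0 0 -.03 0;60 0 0 0 0;60 0 0 0 0;60 0 0 0 0;60 0 0 -.3 0;60 0 0 -.6 0;60 0 0 -.8 0;60 0 0 -.8 0"
}}

```text
time: 11.25
tool_pos: [0.5033, 0.0568, 0.1335]
tool_rot: [0.001, 0.676, 0.737, 0.001]
contact_force: [0.2, 0.9, 0.2]
gripper_width: 0.705
```

```bash
python3 -c "
from h import *
go(.4426,-.2677,.14)"
```

```text
t 11.25 pos [0.5033 0.0568 0.1335] y ang 4.984516960229939 w 60.164433461167725 F [0.2466 0.902  0.2016] q [-0.0347 -0.1544  1.98    0.      1.3141 -0.1217]
units [-10.5999  -2.955   -0.2215]
```

>>> {"op": "drive_tool", "data": {
  "commands": "60 0 0 -.4 0;60 -.9 -.25 0 0;60 -.9 -.25 0 0;60 -.9 -.25 0 0;60 -.9 -.25 0 0;60 -.9 -.25 0 0;60 -.9 -.25 0 0;60 -.9 -.25 0 0"
}}

```text
time: 12.25
tool_pos: [0.4666, -0.1369, 0.1434]
tool_rot: [0.0, 0.676, 0.737, 0.0]
contact_force: [0.4, 0.3, -0.3]
gripper_width: 0.699
```

>>> {"op": "drive_tool", "data": {
  "commands": "46 -.9 -.25 0 0;46 -.9 -.25 0 0;46 -.9 -.25 0 0;46 -.9 -.25 0 0;46 -.7 -.2 0 0;46 0 0 .7 0;46 0 0 .7 0;46 0 0 0 0"
}}

```text
time: 13.25
tool_pos: [0.441, -0.2668, 0.0994]
tool_rot: [-0.002, 0.676, 0.737, -0.0]
contact_force: [-0.0, -0.2, -0.9]
gripper_width: 0.539
```

```bash
python3 -c "
from h import *
import cv2
go(.4426,-.2677,.007)
a=manip.grab_frame('side')[:,:,::-1][165:305,230:400]
cv2.imwrite('pics/b3.png',cv2.resize(a,None,fx=4,fy=4,interpolation=cv2.INTER_CUBIC))"
```

```text
t 13.25 pos [ 0.441  -0.2668  0.0994] y ang 4.975211794622487 w 45.99509310532911 F [-0.0048 -0.1601 -0.9078] q [-0.6885 -0.0869  1.9799 -0.      1.2528 -0.7753]
units [-0.0443  0.06    3.0804]
```

View pics/b3.png

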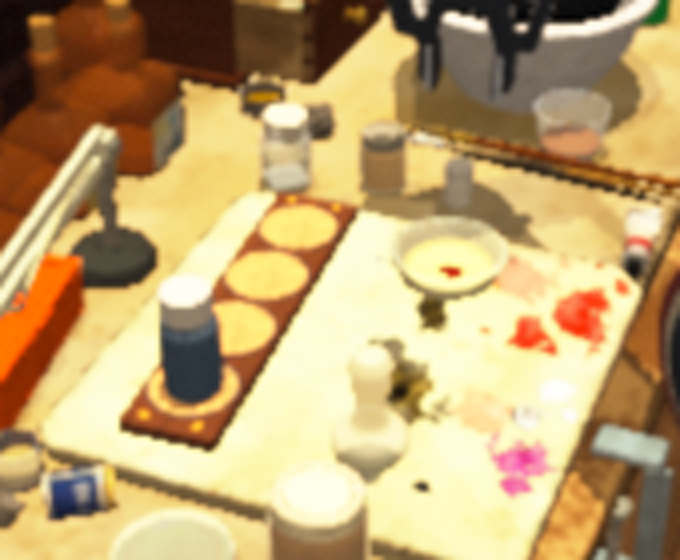

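Blue stands centred on its mark; the fingers hang above mini (459,165), clear of the jar. I descend.

>>> {"op": "drive_tool", "data": {
  "commands": "46 -.04 .06 .6 0;46 0 0 .7 0;46 0 0 .7 0;46 0 0 .5 0;46 0 0 .3 0;46 0 0 .2 0;46 0 0 0 0;46 0 0 0 0"
}}

```text
time: 14.3
tool_pos: [0.4446, -0.2691, 0.0118]
tool_rot: [0.001, 0.676, 0.737, 0.0]
contact_force: [-0.0, 0.0, -0.1]
gripper_width: 0.541
```

>>> {"op": "drive_tool", "data": {
  "commands": "8 0 0 0 0;8 0 0 0 0;8 0 0 0 0;8 0 0 0 0;8 0 0 0 0;8 0 0 0 0;8 0 0 0 0;8 0 0 0 0"
}}

```text
time: 15.3
tool_pos: [0.4445, -0.2691, 0.0118]
tool_rot: [0.0, 0.676, 0.737, -0.0]
contact_force: [-1.2, 0.6, 5.2]
gripper_width: 0.244
```

```bash
python3 -c "
from h import *
go(.5198,-.1346,.15)"
```

```text
t 15.3 pos [ 0.4445 -0.2691  0.0118] y ang 4.985894210941932 w 20.85302463347398 F [-1.2368  0.6061  5.1726] q [-0.6876  0.0511  2.0119 -0.0001  1.0778 -0.7745]
units [ 4.244   2.8923 -4.6091]
```

>>> {"op": "drive_tool", "data": {
  "commands": "8 0 0 -.5 0;8 0 0 -.9 0;8 0 0 -.9 0;8 .7 .5 -.9 0;8 .9 .6 -.4 0;8 .9 .6 0 0;8 .9 .6 0 0;8 .8 .6 0 0"
}}

```text
time: 16.3
tool_pos: [0.5203, -0.1345, 0.1196]
tool_rot: [0.0, 0.676, 0.737, 0.0]
contact_force: [0.7, -0.0, -1.0]
gripper_width: 0.239
```

>>> {"op": "drive_tool", "data": {
  "commands": "8 0 0 0 0;8 0 0 .4 0;8 0 0 .5 0;8 0 0 .5 0;8 0 0 .3 0;8 0 0 .3 0;8 0 0 0 0;8 0 0 0 0"
}}

```text
time: 17.3
tool_pos: [0.5203, -0.1358, 0.0595]
tool_rot: [0.0, 0.676, 0.737, 0.0]
contact_force: [1.5, 0.6, -1.2]
gripper_width: 0.243
```

```bash
python3 -c "
from h import *
go(.5198,-.1346,.050)"
```

```text
t 17.3 pos [ 0.5203 -0.1358  0.0595] y ang 4.986944242751204 w 20.736357066672696 F [ 1.4942  0.5952 -1.2229] q [-0.3937  0.0179  1.9522 -0.      1.1707 -0.4808]
units [ 0.0408 -0.0126  0.3175]
```

>>> {"op": "drive_tool", "data": {
  "commands": "8 .04 -.01 .15 0;8 0 0 .1 0;8 0 0 0.04 0;8 0 0 0.03 0;8 0 0 0 0;8 0 0 0 0;8 0 0 0 0;8 0 0 0 0"
}}

```text
time: 18.3
tool_pos: [0.5197, -0.1345, 0.0498]
tool_rot: [0.0, 0.676, 0.737, 0.0]
contact_force: [-0.7, 1.6, 3.6]
gripper_width: 0.242
```

>>> {"op": "drive_tool", "data": {
  "commands": "40 0 0 0 0;46 0 0 0 0;46 0 0 0 0;46 0 0 -.3 0;46 0 0 -.6 0;46 0 0 -.7 0;46 0 0 -.7 0;56 0 0 0 0"
}}

```text
time: 19.3
tool_pos: [0.5215, -0.1353, 0.1222]
tool_rot: [0.003, 0.676, 0.737, 0.001]
contact_force: [-0.6, 0.0, 0.2]
gripper_width: 0.654
```

```bash
python3 -c "
from h import *
go(.5081,-.2703,.1)"
```

```text
t 19.3 pos [ 0.5215 -0.1353  0.1222] y ang 4.987232643363027 w 55.8389899422861 F [-0.6333  0.0239  0.1542] q [-0.392  -0.0639  1.9171  0.      1.2819 -0.479 ]
units [-4.4422 -0.841   0.7469]
```

>>> {"op": "drive_tool", "data": {
  "commands": "56 -.9 -.17 0 0;56 -.9 -.17 0 0;56 -.9 -.17 0 0;56 -.9 -.17 0 0;56 -.85 -.15 0 0;56 0 0 .5 0;56 0 0 .4 0;56 0 0 0 0"
}}

```text
time: 20.3
tool_pos: [0.505, -0.2678, 0.0889]
tool_rot: [-0.002, 0.675, 0.738, -0.0]
contact_force: [-0.7, -0.0, 0.1]
gripper_width: 0.653
```

```bash
python3 -c "
from h import *
import cv2
go(.5081,-.2703,.009)
a=manip.grab_frame('side')[:,:,::-1][165:305,230:400]
cv2.imwrite('pics/b4.png',cv2.resize(a,None,fx=4,fy=4,interpolation=cv2.INTER_CUBIC))"
```

```text
t 20.3 pos [ 0.505  -0.2678  0.0889] y ang 5.038765347307739 w 55.783436626594394 F [-0.7269 -0.0384  0.1343] q [-0.6178  0.0607  1.8531  0.0002  1.2326 -0.7058]
units [-0.1024  0.1058  2.6623]
```

View pics/b4.png

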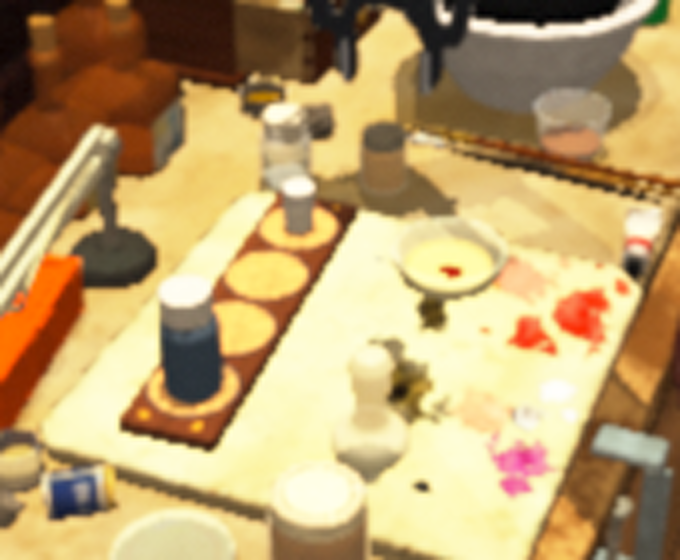

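Mini stands centred on the dish-end mark. The fingers hang over the jar (382,160), so I descend.

>>> {"op": "drive_tool", "data": {
  "commands": "56 -.05 .05 .6 0;56 0 0 .7 0;56 0 0 .6 0;56 0 0 .4 0;56 0 0 .2 0;56 0 0 .15 0;56 0 0 0 0;56 0 0 0 0"
}}

```text
time: 21.35
tool_pos: [0.5083, -0.2713, 0.0127]
tool_rot: [0.001, 0.676, 0.737, 0.0]
contact_force: [0.1, 0.2, 0.7]
gripper_width: 0.657
```

>>> {"op": "drive_tool", "data": {
  "commands": "20 0 0 0 0;20 0 0 0 0;20 0 0 0 0;20 0 0 0 0;20 0 0 0 0;20 0 0 0 0;20 0 0 0 0;20 0 0 0 0"
}}

```text
time: 22.35
tool_pos: [0.5085, -0.2715, 0.013]
tool_rot: [0.001, 0.676, 0.737, 0.0]
contact_force: [-0.8, -0.7, 5.2]
gripper_width: 0.426
```

```bash
python3 -c "
from h import *
go(.5141,-.0705,.14)"
```

```text
t 22.35 pos [ 0.5085 -0.2715  0.013 ] y ang 4.98564544442525 w 36.35930730626496 F [-0.8379 -0.7421  5.1817] q [-0.6194  0.1737  1.8751 -0.0001  1.0913 -0.7064]
units [ 6.6534  0.7726 -4.2407]
```

>>> {"op": "drive_tool", "data": {
  "commands": "20 0 0 -.5 0;20 0 0 -.9 0;20 0 0 -.9 0;20 0 0 -.9 0;20 .5 .05 -.9 0;20 .9 .1 0 0;20 .9 .1 0 0;20 .9 .1 0 0"
}}

```text
time: 23.35
tool_pos: [0.5096, -0.1734, 0.1351]
tool_rot: [-0.0, 0.676, 0.737, -0.0]
contact_force: [0.4, -0.2, -1.1]
gripper_width: 0.43
```

>>> {"op": "drive_tool", "data": {
  "commands": "20 .9 .12 0 0;20 .9 .1 0 0;20 .9 .1 0 0;20 .75 .1 0 0;20 0 0 .7 0;20 0 0 .7 0;20 0 0 .7 0;20 0 0 .3 0"
}}

```text
time: 24.35
tool_pos: [0.5123, -0.0698, 0.0616]
tool_rot: [-0.001, 0.676, 0.737, -0.001]
contact_force: [0.0, -0.1, -1.3]
gripper_width: 0.425
```

```bash
python3 -c "
from h import *
go(.5141,-.0705,.051)"
```

```text
t 24.35 pos [ 0.5123 -0.0698  0.0616] y ang 4.989603464347226 w 36.27087423110644 F [ 0.0159 -0.0593 -1.3043] q [-0.2795 -0.0319  1.9978  0.0001  1.1785 -0.3666]
units [-0.0287  0.058   0.353 ]
```

>>> {"op": "drive_tool", "data": {
  "commands": "20 -.02 .04 .1 0;20 0 0 .1 0;20 0 0 0.07 0;20 0 0 0 0;20 0 0 0 0;20 0 0 0 0;20 0 0 0 0;20 0 0 0 0"
}}

```text
time: 25.35
tool_pos: [0.5148, -0.0707, 0.0549]
tool_rot: [-0.0, 0.676, 0.737, 0.0]
contact_force: [-0.6, 0.4, -1.0]
gripper_width: 0.423
```

>>> {"op": "drive_tool", "data": {
  "commands": "20 0 0 .06 0;20 0 0 .06 0;20 0 0 .03 0;20 0 0 0 0;20 0 0 0 0;20 0 0 0 0;20 0 0 0 0;20 0 0 0 0"
}}

```text
time: 26.35
tool_pos: [0.5149, -0.0708, 0.051]
tool_rot: [-0.0, 0.676, 0.737, -0.0]
contact_force: [-2.7, 0.9, 5.3]
gripper_width: 0.427
```

>>> {"op": "drive_tool", "data": {
  "commands": "50 0 0 0 0;56 0 0 0 0;56 0 0 0 0;56 0 0 -.3 0;56 0 0 -.7 0;56 0 0 -.8 0;56 0 0 -.8 0;56 0 0 -.4 0"
}}

```text
time: 27.35
tool_pos: [0.5158, -0.071, 0.1426]
tool_rot: [0.001, 0.676, 0.737, 0.001]
contact_force: [-0.2, 0.5, 0.4]
gripper_width: 0.654
```

```bash
python3 -c "
from h import *
go(.5814,-.2429,.13)"
```

```text
t 27.35 pos [ 0.5158 -0.071   0.1426] y ang 4.985179355367583 w 55.8930280991469 F [-0.1725  0.4674  0.4149] q [-0.2798 -0.1291  1.9413  0.      1.3262 -0.3668]
units [-5.8984  1.6795  0.4324]
```

>>> {"op": "drive_tool", "data": {
  "commands": "58 -.9 .25 0 0;58 -.9 .25 0 0;58 -.9 .25 0 0;58 -.9 .25 0 0;58 -.9 .25 0 0;58 -.9 .25 0 0;58 -.5 .18 .7 0;58 0 0 .5 0"
}}

```text
time: 28.35
tool_pos: [0.5801, -0.2432, 0.1031]
tool_rot: [-0.001, 0.676, 0.737, -0.0]
contact_force: [-0.6, 0.2, 0.4]
gripper_width: 0.676
```

```bash
python3 -c "
from h import *
import cv2
go(.5814,-.2429,.012)
a=manip.grab_frame('side')[:,:,::-1][165:305,230:400]
cv2.imwrite('pics/b5.png',cv2.resize(a,None,fx=4,fy=4,interpolation=cv2.INTER_CUBIC))"
```

```text
t 28.35 pos [ 0.5801 -0.2432  0.1031] y ang 4.913475575531012 w 57.7691954137526 F [-0.6283  0.174   0.4342] q [-0.5153  0.171   1.7068  0.      1.2651 -0.6011]
units [0.0055 0.0466 3.038 ]
```

View pics/b5.png

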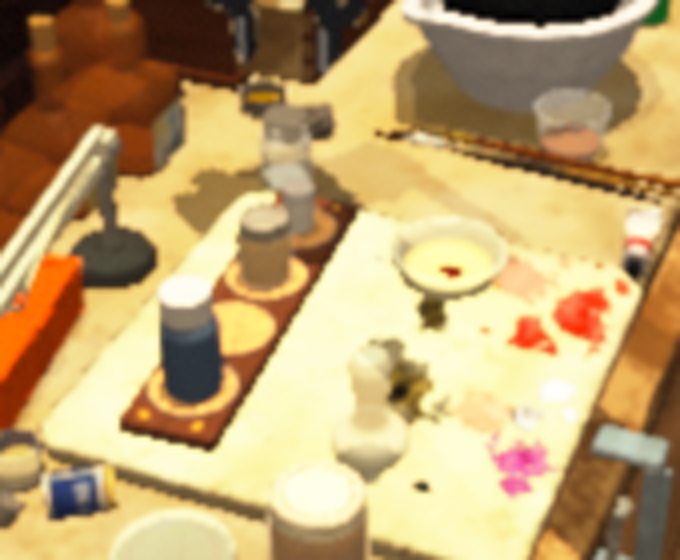

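Jar stands centred; the fingers are centred over the clear bottle (287,140). I descend.

>>> {"op": "drive_tool", "data": {
  "commands": "58 0 .02 .6 0;58 0 0 .7 0;58 0 0 .7 0;58 0 0 .5 0;58 0 0 .3 0;58 0 0 .2 0;58 0 0 0 0;58 0 0 0 0"
}}

```text
time: 29.4
tool_pos: [0.5816, -0.243, 0.0152]
tool_rot: [0.001, 0.676, 0.737, 0.0]
contact_force: [0.3, -0.1, 1.1]
gripper_width: 0.677
```

>>> {"op": "drive_tool", "data": {
  "commands": "20 0 0 0 0;20 0 0 0 0;20 0 0 0 0;20 0 0 0 0;20 0 0 0 0;20 0 0 0 0;20 0 0 0 0;20 0 0 0 0"
}}

```text
time: 30.4
tool_pos: [0.582, -0.2432, 0.0158]
tool_rot: [0.001, 0.676, 0.737, 0.0]
contact_force: [-0.3, 0.7, 5.4]
gripper_width: 0.517
```

```bash
python3 -c "
from h import *
go(.5089,-.0067,.16)"
```

```text
t 30.4 pos [ 0.582  -0.2432  0.0158] y ang 4.9827514137950715 w 44.14070601193151 F [-0.3365  0.6635  5.3645] q [-0.5137  0.2821  1.7403  0.      1.1168 -0.6007]
units [ 8.0578 -1.7322 -4.8219]
```

The opening reads 44 mm where about 36 was expected, so I look closer before lifting.

```bash
python3 -c "
from h import *
import cv2
print(manip.state()['gripper_width']*85.4)
a=manip.grab_frame('side')[:,:,::-1][165:245,240:360]
b=manip.grab_frame('top')[:,:,::-1][140:220,265:385]
cv2.imwrite('pics/b6.png',np.vstack([cv2.resize(x,None,fx=3.7,fy=3.7,interpolation=cv2.INTER_CUBIC) for x in (a,b)]))"
```

```text
44.14070601193151
```

View pics/b6.png

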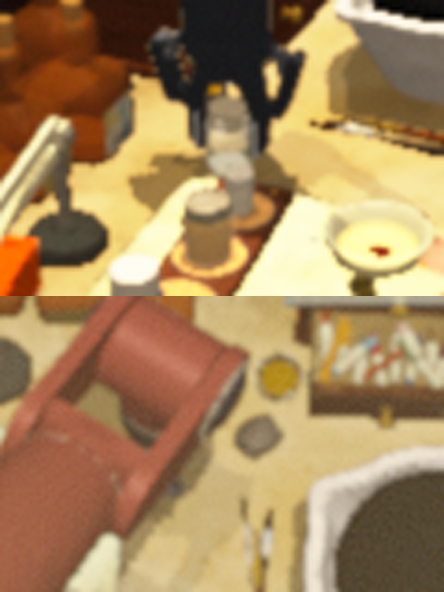

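The bottle sits upright between the fingers; probably its body is not quite round. I lift a little and check the hold.

>>> {"op": "drive_tool", "data": {
  "commands": "20 0 0 0 0;20 0 0 0 0;20 0 0 -.3 0;20 0 0 -.4 0;20 0 0 -.4 0;20 0 0 -.4 0;20 0 0 0 0;20 0 0 0 0"
}}

```text
time: 31.5
tool_pos: [0.5808, -0.2426, 0.0592]
tool_rot: [-0.0, 0.676, 0.737, -0.0]
contact_force: [0.6, -0.4, -0.9]
gripper_width: 0.524
```

```bash
python3 -c "
from h import *
import cv2
go(.5089,-.0067,.16)
a=manip.grab_frame('side')[:,:,::-1][155:245,240:360]
cv2.imwrite('pics/b7.png',cv2.resize(a,None,fx=5,fy=5,interpolation=cv2.INTER_CUBIC))"
```

```text
t 31.5 pos [ 0.5808 -0.2426  0.0592] y ang 4.983366008567682 w 44.783324622216405 F [ 0.6092 -0.4013 -0.8956] q [-0.5138  0.2229  1.7279 -0.      1.1911 -0.6007]
units [ 8.0413 -1.7062 -3.3566]
```

View pics/b7.png

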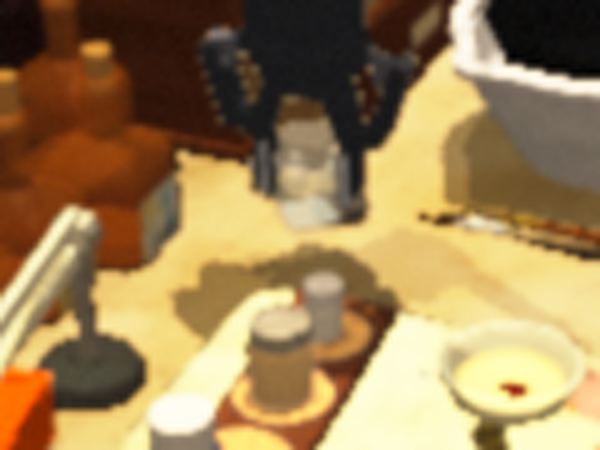

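Held upright and off the table. I carry it to the second mark.

>>> {"op": "drive_tool", "data": {
  "commands": "20 0 0 -.7 0;20 0 0 -.9 0;20 0 0 -.9 0;20 .5 -.1 -.8 0;20 .9 -.2 0 0;20 .9 -.2 0 0;20 .9 -.2 0 0;20 .9 -.2 0 0"
}}

```text
time: 32.55
tool_pos: [0.5431, -0.1213, 0.1591]
tool_rot: [0.0, 0.676, 0.737, 0.0]
contact_force: [-0.2, 0.6, -1.5]
gripper_width: 0.521
```

>>> {"op": "drive_tool", "data": {
  "commands": "20 .9 -.2 0 0;20 .9 -.2 0 0;20 .9 -.2 0 0;20 .9 -.2 0 0;20 .35 0 0 0;20 0 0 .6 0;20 0 0 .7 0;20 0 0 .7 0"
}}

```text
time: 33.55
tool_pos: [0.5089, -0.0073, 0.0965]
tool_rot: [-0.0, 0.676, 0.737, -0.0]
contact_force: [0.5, 0.6, -1.3]
gripper_width: 0.519
```

```bash
python3 -c "
from h import *
go(.5089,-.0067,.0545)"
```

```text
t 33.55 pos [ 0.5089 -0.0073  0.0965] y ang 4.934235686354829 w 44.32668246957503 F [ 0.4918  0.6193 -1.2959] q [-0.1603 -0.1014  1.9985 -0.0005  1.2455 -0.2463]
units [0.0194 0.0018 1.4014]
```

>>> {"op": "drive_tool", "data": {
  "commands": "20 .02 0 .4 0;20 0 0 .4 0;20 0 0 .2 0;20 0 0 .1 0;20 0 0 .1 0;20 0 0 0 0;20 0 0 0 0;20 0 0 0 0"
}}

```text
time: 34.55
tool_pos: [0.5094, -0.0059, 0.0627]
tool_rot: [0.0, 0.676, 0.737, 0.0]
contact_force: [0.1, 0.8, -0.4]
gripper_width: 0.52
```

```bash
python3 -c "
from h import *
import cv2
go(.5089,-.0067,.0545)
a=manip.grab_frame('side')[:,:,::-1][185:295,240:360]
cv2.imwrite('pics/b8.png',cv2.resize(a,None,fx=5,fy=5,interpolation=cv2.INTER_CUBIC))"
```

```text
t 34.55 pos [ 0.5094 -0.0059  0.0627] y ang 4.986475511293945 w 44.39690692258479 F [ 0.1186  0.8345 -0.3599] q [-0.1577 -0.0544  2.0174  0.      1.178  -0.2448]
units [-0.0256 -0.0184  0.2736]
```

View pics/b8.png

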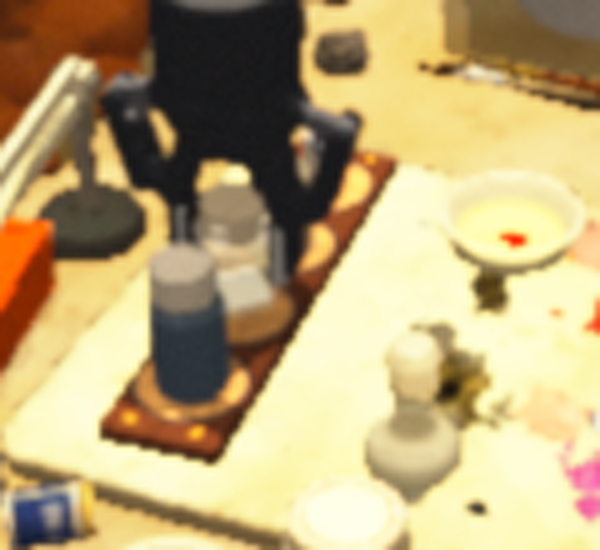

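The clear bottle hangs upright just over its mark (255,315), clear of blue. I lower it to contact.

>>> {"op": "drive_tool", "data": {
  "commands": "20 -.02 0 .1 0;20 0 0 .08 0;20 0 0 0.05 0;20 0 0 0.04 0;20 0 0 0 0;20 0 0 0 0;20 0 0 0 0;20 0 0 0 0"
}}

```text
time: 35.6
tool_pos: [0.5093, -0.0065, 0.0544]
tool_rot: [0.0, 0.676, 0.737, 0.0]
contact_force: [0.4, 0.6, -1.4]
gripper_width: 0.522
```

>>> {"op": "drive_tool", "data": {
  "commands": "20 0 0 .03 0;20 0 0 0 0;20 0 0 0.02 0;20 0 0 0 0;20 0 0 0 0;20 0 0 0 0;20 0 0 0 0;20 0 0 0 0"
}}

```text
time: 36.6
tool_pos: [0.5094, -0.0065, 0.0537]
tool_rot: [-0.0, 0.676, 0.737, -0.0]
contact_force: [-3.4, 0.4, 6.8]
gripper_width: 0.524
```

Contact. Release, rise and back away.

>>> {"op": "drive_tool", "data": {
  "commands": "54 0 0 0 0;62 0 0 0 0;62 0 0 0 0;62 0 0 -.3 0;62 0 0 -.7 0;62 0 0 -.8 0;62 0 0 -.9 0;62 0 0 -.9 0"
}}

```text
time: 37.6
tool_pos: [0.5093, -0.0065, 0.1623]
tool_rot: [0.0, 0.676, 0.737, 0.0]
contact_force: [-0.5, -0.5, -0.5]
gripper_width: 0.722
```

>>> {"op": "drive_tool", "data": {
  "commands": "62 0 0 -.9 0;62 0 0 -.9 0;62 -.9 -.5 0 0;62 -.9 -.5 0 0;62 -.9 -.5 0 0;62 -.9 -.5 0 0;62 -.9 -.5 0 0;62 -.9 -.5 0 0"
}}

```text
time: 38.6
tool_pos: [0.4332, -0.1766, 0.2156]
tool_rot: [0.001, 0.676, 0.737, 0.0]
contact_force: [0.2, -0.3, -0.5]
gripper_width: 0.724
```

>>> {"op": "drive_tool", "data": {
  "commands": "62 -.9 -.5 0 0;62 -.9 -.5 0 0;62 -.9 -.5 0 0;62 0 0 0 0;62 0 0 0 0;62 0 0 0 0;62 0 0 0 0;62 0 0 0 0"
}}

```text
time: 39.6
tool_pos: [0.396, -0.2599, 0.2148]
tool_rot: [-0.0, 0.675, 0.737, 0.0]
contact_force: [1.1, -0.3, 0.5]
gripper_width: 0.729
```

```bash
python3 -c "
from h import *
import cv2
a=manip.grab_frame('side')[:,:,::-1][175:285,240:360]
b=manip.grab_frame('top')[:,:,::-1][150:250,190:360]
cv2.imwrite('pics/f1.png',cv2.resize(a,None,fx=3.3,fy=3.3,interpolation=cv2.INTER_CUBIC))
c=np.zeros((600,680,3),np.uint8);c[:363//1,:396]=cv2.imread('pics/f1.png')[:363,:396]
d=cv2.resize(b,None,fx=4,fy=4,interpolation=cv2.INTER_CUBIC)
cv2.imwrite('pics/f2.png',np.vstack([cv2.resize(a,(218,200),interpolation=cv2.INTER_CUBIC).__class__ and np.hstack([cv2.resize(a,(218,200)),np.zeros((200,462,3),np.uint8)]),d]))"
```

```text
(no output)
```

View pics/f2.png

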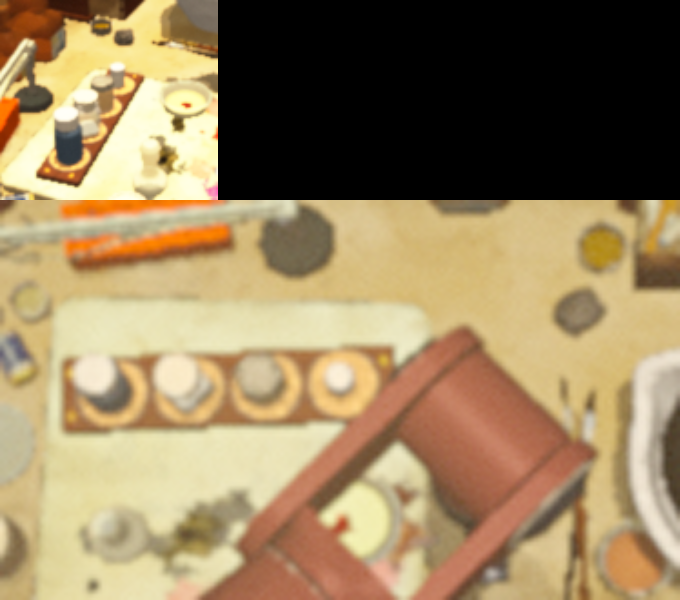

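```bash
python3 -c "
from h import *
M=np.array([[.503,.0574],[.5089,-.0067],[.5141,-.0705],[.5198,-.1346]]);
for (u,v,z),m in zip([(98,377,.115),(180,377,.103),(261,377,.089),(340,377,.075)],M):
    print((atz('top',190+u/4,150+(v-200)/4,z)[:2]-m)*1000)
p=atz('top',190+580/4,150+(312-200)/4,.02);print('pumice',p)"
```

```text
[-3.2024 -3.8774]
[-3.7041 -2.8088]
[-3.0814 -1.9835]
[-2.9798 -0.3897]
pumice [ 0.5938 -0.3301  0.02  ]
```

```bash
python3 -c "
from plant import manip
print(manip.job_done(), manip.state()['time'])"
```

```text
the job is handed in; nothing more can be done
the job is handed in; nothing more can be done
```

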